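# Bring the plasma emission detector up to the chamber window and lock it on its rail

## Robot

A 7-joint arm with a two-finger parallel gripper is mounted at the origin on the work surface. World frame = base frame: x ahead of the robot, y to its left, z up, the work surface at z = 0. Lengths are in m, angles in rad, forces in N, time in s.
With the tool pointing down it reaches from about 0.425 to 0.875 m from the base axis. Payload 4.7 kg.
Tool frame: the origin (TCP) lies midway between the tips of the shut fingers; the grasp point (between the pads) lies 19 mm behind it; z points along the fingers, y is the direction in which the jaws open and shut (so a half turn about z gives the same grasp; the last joint's range is limited). The gripper opens to 87 mm and grips with 3 to 60 N. Pads are 19 mm wide; open, the fingers measure 117 mm over their backs; the gripper's body (75 mm by 190 mm) begins 51 mm behind the grasp point.
Start: joints at [-1.166, 0.321, -0.07, 1.45, 0.023, 1.371, -0.057], TCP at [0.248, 0.601, 0.223] pointing down, gripper open.
Joint ranges: [-2.86, 2.86], [-0.3, 2.09], [-1.38, 1.24], [0.06, 2.45], [-1.56, 4.7], [0.09, 2.05], [-2.69, 2.69]. Speed limits (rad/s): [2.57, 2.57, 3.14, 3.14, 3.14, 3.14, 3.14].

## Interface

Orientations are given as a rotation vector (axis times angle).
In Python, from bench import get_state, eyes, job gives the robot as it stands. The module is installed in compiled form; this text tells all that it offers.
- The arm moves only by the shell command python3 -m jog 'ROWS' [FORCE]. ROWS is JSON, a list that holds one entry, the list of rows, each a list of 5 numbers: the opening, from 0 (shut) to 1 (fully open), then the shift along the tool's x, y, z in units of 40 mm (1.0 is 40 mm), then the turn about the tool's z in units of 5 degrees (1.0 is 5 degrees). In form: [[[jaw, dx, dy, dz, turn], ...]]. A call has 1 to 10 rows; each row shifts and turns the commanded pose from where the row before left it, along the tool's axes as they then stand; what a row does not reach is not made up. A row lasts 1/8 s, in which the tool goes at most 62.5 mm and 10.7 degrees, less where a joint would pass 70% of its speed; a pose out of reach is approached as far as the arm can. A call is refused whole if a number of a shift passes 1 or a number of a turn 1, either way. A call with a gripper value outside its range is refused whole. The fingers move at their own pace and stop on an object; FORCE is the grip in N (left out, the last holds). Time passes only in rows, so rows that do not move let the fingers close. It gives the time, the measured TCP pose, the force and the opening at its end, in the units of the state.
- get_state(): the state, without advancing time (a new reading comes with each control period).
- eyes.get_image(name): name is "side" or "top" or "wrist"; returns (picture, depth): 480x640x3 uint8, red, green, blue; 480x640 float32, m along the optical axis (not along the pixel's ray), 0 where there is no reading.
- eyes.camera_params(name): a dict with "camera_matrix" (3x3 intrinsics, pixels), "k1" (the pictures are not rectified: a ray, as slopes to the right and down, at radius r is drawn at 1 + k1 r^2 times it, then the intrinsics apply), "pose" (4x4, takes a point from camera to world coordinates); the wrist camera has in their place "mount" (4x4, takes a point from camera to tool coordinates, whose origin is the TCP and whose axes are the flange's). Camera axes: x right, y down, z forward; pixel columns grow to the right and rows downward; lengths in m; the calibration is good to about 2 mm. A picture is of the moment at which its call begins: read the wrist's pose just before it. camera_params takes no time and is no camera call.
- job.close_job(): hands the job in, once; it reports no verdict.
The state is a dict: "time": time; "joint_positions": joint angles; "qd": joint speeds; "joint_torque": joint torques, N m; "position": TCP position; "tool_rot": TCP orientation; "ft_force": force on the tool from outside, world axes, zero at the start; "torque": the same for the moment, N m; "grip_width": opening from 0.0 (shut) to 1.0 (fully open).
Only numpy, scipy, OpenCV 4.12 (cv2) and the standard library are available. Lean on these libraries where they do the work, as an engineer would, in place of code of your own. Each camera call takes 0.05 s, during which the arm holds its last target. There are 200 camera calls.

## Task

Swing the cover of the chamber's sight glass aside as far as it goes, then slide the detector carriage gently along its rail until it is fully home against the end stop, and only then swing the carriage's clamp lever round as far as it goes to lock it there. The guide is dry and binds at once if it is pushed off-centre, so push on the carriage block along the centre line of the rail and never on the aligned detector beside it. Leave the other things on the bench where they are.

Things in the scene. Friction and masses are not known exactly. Their poses are not given: they have to be found in the camera images.
- station: Fixed aluminium optical rail 410 mm long, a black chamber at its +x end. Origin on the bench under the rail's centre line; x along the rail to the chamber, y to the detector's side, z up. Rail from x = -260 to 150 mm: foot 90 mm wide, 6 mm tall; head 56 mm wide, top at z = 36 mm. Steel end stop 50 mm wide on the rail, x = 84 to 104 mm, top at z = 80 mm.
- stop_face (a point): Middle of the end stop's face that the carriage meets, at station (84, 0, 60) mm; axes as the station's.
- window (a point): Centre of the sight glass, at station (180, 88, 105) mm: front of a steel flange 114 mm across. Behind it the chamber: black, eight-sided, 340 mm across, its flat face at station x = 200 mm, its axis at (370, 88) mm, body 190 mm tall, lid and fittings up to 260 mm.
- cover (a joint): The sight glass's cover, rad: 0 = closed, hanging in front of the glass (starts at 0 to 0.12); 1.40 = at its stop, fully aside. A steel leaf 80 mm across below a pivot, a bent bar handle with a black ball above it. Stiff (3 to 4 N at the ball), stays where it is left; the leaf goes to station +y as the ball goes to -y. Short of about 1.2 it blocks the detector's hood.
- cover_pivot (a point): The cover's pivot: its axis is station x, at station (162, 88, 177) mm.
- cover_knob (a point): Centre of the ball (26 mm across) on the cover's handle, 58 mm from the pivot's axis, at station x = 140 mm. At cover angle q it stands at station y = 88 + 58 sin(0.55 - q), z = 177 + 58 cos(0.55 - q) mm: closed it leans to +y, open to -y. Push it towards -y.
- carriage: Dark grey carriage, 0.8 kg in all, captive on the rail with 1.5 mm side play. Origin on the rail's centre line at bench height, midway along it; x along the rail to the chamber, y to the detector's side. Block over the rail: x = -45 to 45, y = -40 to 40, z = 36 to 85 mm, with a 60 mm long guide astride the rail below. Starts with its origin at station x = -160 to -80 mm; home is x = 39 mm.
- push_face (a point): Middle of the carriage block's flat rear end (-x), 80 mm wide, z = 36 to 85 mm, at carriage (-45, 0, 64) mm; the rail's top, z = 36 mm, runs on behind it. Pushed here towards +x, within 20 mm of the centre line, it slides with 1 to 3 N. Pushed farther off it cocks on the rail and may jam, and more force does not help then: back off and push on the centre line.
- nose (a point): Middle of the front (+x) end face of the carriage block, at carriage (45, 0, 60) mm: it touches the end stop when home. Axes as the carriage's.
- detector: Grey detector box fixed beside the carriage block on a cross plate; same origin and axes as the carriage. Box: x = -5 to 85, y = 50 to 126, z = 67 to 143 mm, two connectors 18 mm long at its back; in front of it a round black hood 80 mm across, axis at y = 88, z = 105 mm, to x = 135 mm. It is aligned and must not be pushed on; pushed there the carriage cocks and jams.
- clamp (a joint): The clamp lever on top of the carriage block, rad: 0 = free, pointing square off the rail to the carriage's -y (starts at 0 to 0.3); 1.40 = locked, at its stop, pointing almost forward (+x). It turns level about a vertical axis through the carriage's origin, anticlockwise from above. Stiff (about 1.2 N at the ball), stays where it is left.
- clamp_knob (a point): Centre of the black ball (24 mm across) at the end of the clamp lever, 62 mm from its axis, z = 116 mm. At clamp angle q it stands at carriage (62 sin q, -62 cos q) mm.
- wrench: Bystander: steel spanner 170 mm long lying beside the rail on its -y side. Origin at its middle.
- screwdriver: Bystander: screwdriver 190 mm long lying beside the rail on its +y side, 26 mm tall. Origin at its middle.
- lens_cap: Bystander: black round cap, 84 mm across, 20 mm tall, lying beside the rail's chamber end on its -y side. Origin under its centre.
- blank_flange: Bystander: steel blank flange, 114 mm across, 19 mm tall, to the robot's right. Origin under its centre.
- wash_bottle: Bystander: white wash bottle, 70 mm across, 193 mm tall with a spout, to the robot's right. Origin under its centre.
- oring_jar: Bystander: clear jar with a black lid, 72 mm across, 75 mm tall, to the robot's right. Origin under its centre.
- pipe_clamp: Bystander: aluminium ring clamp, 60 mm across, 16 mm tall, to the robot's right. Origin under the ring's centre.

How it is judged:
By the outcome, as a careful person would: the job done as asked, in the order asked, and still so for the second after the job is handed in, with the robot touching nothing.
It also fails if it takes over 62 s, if anything falls off the work surface, if the arm or the gripper's body presses on something with over 40 N, if the wrist force passes 120 N, or if a joint passes its speed limit or range.

## Working session

There is one attempt and no reset: what is moved stays moved. The work goes in short steps, Python scripts to look and compute and a shell command to move; the robot and the scene stay as the last step left them, time stands still between calls to the robot, and variables do not carry over. Pictures are saved under pics/ and viewed, about 8 in all and at most 12, crops included, and the job is handed in when it is done.

```bash
mkdir -p pics; python3 - <<'E'
from bench import get_state, eyes
import cv2,numpy as np
s=get_state();print({k:np.round(v,3).tolist() for k,v in s.items()})
for n in("top","side"):
    im,d=eyes.get_image(n);np.save(f"pics/{n}_d0.npy",d);cv2.imwrite(f"pics/{n}0.png",im[:,:,::-1])
    p=eyes.camera_params(n);print(n,{k:np.round(v,3).tolist() for k,v in p.items()})
print(eyes.camera_params("wrist"))
E
```

```text
{'time': 0.0, 'joint_positions': [-1.166, 0.322, -0.07, 1.452, 0.023, 1.371, -0.057], 'qd': [-0.001, 0.001, 0.002, 0.003, -0.0, -0.001, 0.001], 'joint_torque': [-0.0, -49.129, -0.404, -31.252, -0.064, 0.044, 0.0], 'position': [0.247, 0.6, 0.221], 'tool_rot': [-0.61, -3.082, 0.003], 'ft_force': [0.038, -0.053, 0.631], 'torque': [0.003, 0.022, -0.035], 'grip_width': 1.002}
top {'camera_matrix': [[576.846, 0.0, 328.279], [0.0, 576.846, 238.812], [0.0, 0.0, 1.0]], 'k1': -0.186, 'pose': [[-0.022, -0.972, 0.234, 0.229], [-1.0, 0.022, -0.003, -0.141], [-0.002, -0.234, -0.972, 1.472], [0.0, 0.0, 0.0, 1.0]]}
side {'camera_matrix': [[572.953, 0.0, 323.409], [0.0, 572.953, 240.168], [0.0, 0.0, 1.0]], 'k1': -0.155, 'pose': [[0.955, -0.214, 0.206, 0.308], [-0.297, -0.645, 0.704, -0.907], [-0.018, -0.734, -0.679, 0.919], [0.0, 0.0, 0.0, 1.0]]}
{'camera_matrix': array([[408.00068918,   0.        , 323.79252771],
       [  0.        , 408.00068918, 235.51130891],
       [  0.        ,   0.        ,   1.        ]]), 'k1': -0.09401184105200225, 'mount': array([[ 6.37507416e-04, -9.62228278e-01, -2.72243153e-01,
         7.52648431e-02],
       [ 9.99998885e-01,  2.45863320e-04,  1.47269109e-03,
        -2.33944626e-04],
       [-1.35013041e-03, -2.72243788e-01,  9.62227362e-01,
        -1.61207838e-01],
       [ 0.00000000e+00,  0.00000000e+00,  0.00000000e+00,
         1.00000000e+00]])}
```

View pics/top0.png

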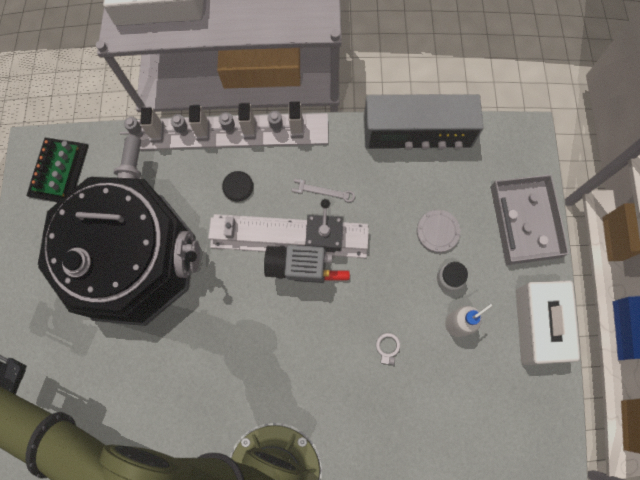

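View pics/side0.png

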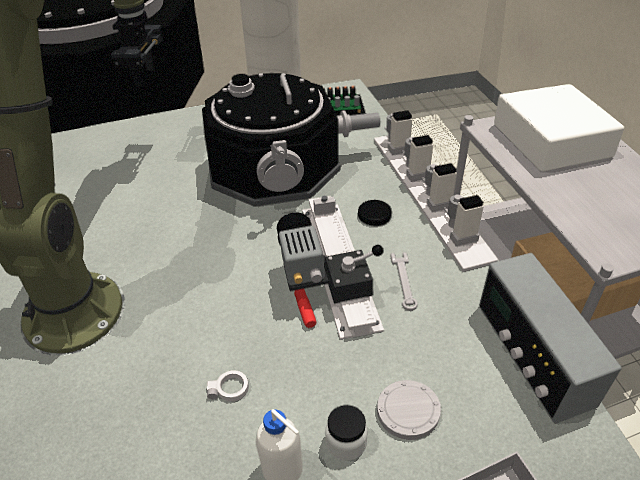

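```bash
cat > h.py <<'E'
import numpy as np,cv2
from bench import eyes,get_state
from scipy.spatial.transform import Rotation as R
def rays(n,uv):
    p=eyes.camera_params(n);K=p["camera_matrix"]
    D=np.array([p["k1"],0,0,0,0])
    q=cv2.undistortPoints(np.float64(uv).reshape(-1,1,2),K,D,None,None,None).reshape(-1,2)
    return np.c_[q,np.ones(len(q))]
def pose(n,s=None):
    p=eyes.camera_params(n)
    if n!="wrist": return p["pose"]
    T=np.eye(4);T[:3,:3]=R.from_rotvec(s["tool_rot"]).as_matrix();T[:3,3]=s["position"]
    return T@p["mount"]
def cloud(n,d,s=None):
    v,u=np.mgrid[:480,:640];T=pose(n,s)
    c=rays(n,np.c_[u.ravel(),v.ravel()])*d.reshape(-1,1)
    return (c@T[:3,:3].T+T[:3,3]).reshape(480,640,3)
def onplane(n,uv,z,s=None):
    T=pose(n,s);r=rays(n,uv)@T[:3,:3].T
    return T[:3,3]+r*((z-T[2,3])/r[:,2])[:,None]
E
python3 - <<'E'
from h import *
for n,box in(("top",(200,195,375,300)),("side",(270,190,390,340))):
    d=np.load(f"pics/{n}_d0.npy");im=cv2.imread(f"pics/{n}0.png");W=cloud(n,d)
    m=np.zeros((480,640),bool);m[box[1]:box[3],box[0]:box[2]]=1;m&=d>0
    print(n,"z hist",np.histogram(W[m][:,2],bins=np.arange(-.01,.16,.005)))
    for lab,a,b in(("rail",.03,.042),("block",.079,.091),("stop80",.074,.086),("det",.137,.149),("knob",.108,.132)):
        mm=(m&(W[...,2]>a)&(W[...,2]<b)).astype(np.uint8)
        k,L,S,C=cv2.connectedComponentsWithStats(mm)
        for i in range(1,k):
            if S[i,4]<15: continue
            P=W[L==i];r=cv2.minAreaRect(np.float32(P[:,:2]*1000))
            print(lab,S[i].tolist(),"mean",P.mean(0).round(4),"rect",np.round(r[0],1),np.round(r[1],1),round(r[2],2))
E
```

```text
top z hist (array([ 580, 4576, 5134, 1325,  212,   99,  157,  162,  869, 1284,  265,
         21,   30,   22,   39,   62,   95,   70,  372,  537,  153,   48,
         85,   98,   67,   50,   78,  128,  202,  670,  722,   83,    1]), array([-0.01 , -0.005,  0.   ,  0.005,  0.01 ,  0.015,  0.02 ,  0.025,
        0.03 ,  0.035,  0.04 ,  0.045,  0.05 ,  0.055,  0.06 ,  0.065,
        0.07 ,  0.075,  0.08 ,  0.085,  0.09 ,  0.095,  0.1  ,  0.105,
        0.11 ,  0.115,  0.12 ,  0.125,  0.13 ,  0.135,  0.14 ,  0.145,
        0.15 ,  0.155]))
rail [209, 217, 98, 28, 1797] mean [0.5991 0.0289 0.036 ] rect [600.7  37.4] [251.   58.4] 84.91
rail [342, 226, 27, 23, 525] mean [ 0.578  -0.2134  0.036 ] rect [ 578.4 -213.2] [66.1 57.7] 84.52
block [305, 214, 39, 34, 951] mean [ 0.5812 -0.1351  0.0858] rect [ 583.5 -135. ] [90.1 81.3] 84.9
stop80 [314, 217, 9, 8, 19] mean [ 0.6102 -0.1197  0.0839] rect [ 610.3 -121.5] [11.6 24.1] 27.97
stop80 [305, 216, 37, 33, 404] mean [ 0.5679 -0.1387  0.0833] rect [ 583.6 -135.1] [89.5 80.8] 84.55
stop80 [224, 221, 8, 9, 40] mean [0.606  0.1066 0.0778] rect [60
[... 2294 characters left out ...]
.9] [95.5 80.6] 84.86
stop80 [287, 277, 8, 7, 29] mean [ 0.4656 -0.129   0.0796] rect [ 464.9 -129.5] [ 7.  14.2] 66.11
stop80 [300, 276, 11, 7, 39] mean [ 0.4953 -0.1338  0.0797] rect [ 492.  -135.6] [27. 11.] 21.42
det [280, 212, 43, 49, 1213] mean [ 0.501  -0.0804  0.1397] rect [501.4 -64.4] [141.1  73.2] 85.05
knob [301, 213, 11, 14, 49] mean [ 0.5348 -0.0135  0.1263] rect [535.8 -15.6] [16.  43.5] 1.07
knob [277, 218, 9, 22, 93] mean [ 0.4766 -0.0121  0.1233] rect [475.8 -21.7] [58.8 16.3] 79.95
knob [361, 245, 23, 14, 153] mean [ 0.6383 -0.1441  0.1208] rect [ 634.3 -144.8] [45.1 22.2] 8.62
knob [285, 257, 39, 15, 325] mean [ 0.4949 -0.1324  0.1199] rect [ 495. -131.] [17.2 76.2] 78.47
```

```bash
python3 -m jog '[[[0,0,0,-0.5,-1],[0,0,0,-0.5,-1],[0,0,0,-0.5,-1],[0,0,0,-0.5,-0.46],[0,0,-0.3,0,0],[0,-0.2,-0.6,0,0],[0,-0.38,-0.65,0,0],[0,-0.38,-0.65,0,0],[0,-0.38,-0.65,0,0],[0,-0.38,-0.65,0,0]]]'
python3 -m jog '[[[0,-0.38,-0.65,0,0],[0,-0.38,-0.65,0,0],[0,-0.38,-0.65,0,0],[0,-0.38,-0.65,0,0],[0,-0.38,-0.65,0,0],[0,-0.38,-0.65,0,0],[0,-0.38,-0.65,0,0],[0,-0.38,-0.65,0,0],[0,-0.38,-0.65,0,0],[0,-0.2,-0.3,0,0]]]'
cat >> h.py <<'E'
O=np.array([.5986,.0129,0]);A=np.deg2rad(84.91);ex=np.array([np.cos(A),np.sin(A),0]);ey=np.array([-np.sin(A),np.cos(A),0])
S=np.stack([ex,ey,[0,0,1]])
def st(P): return (np.asarray(P)-O)@S.T*1000   # world m -> station mm
def tcp():
    s=get_state();M=R.from_rotvec(s["tool_rot"]).as_matrix()
    print("t",round(s["time"],2),"tcp st",st(s["position"]).round(1),"tool x,y in st",(S@M[:,0]).round(3),(S@M[:,1]).round(3),"F st",(S@s["ft_force"]).round(1),"w",round(s["grip_width"],2));return s
E
python3 - <<'E'
from h import *
s=tcp();im,d=eyes.get_image("wrist");W=st(cloud("wrist",d,s));np.save("pics/w1.npy",W);cv2.imwrite("pics/w1.png",im[:,:,::-1])
m=(d>0)&(W[...,0]>115)&(W[...,0]<158)&(W[...,2]>205)&(W[...,2]<260)&(W[...,1]>20)&(W[...,1]<150)
v,u=np.nonzero(m);P=W[m];print(len(P),u.min(),u.max(),v.min(),v.max());print(P.min(0),P.max(0),P.mean(0))
E
```

```text
time: 1.35
position: [0.3037, 0.4532, 0.3011]
tool_rot: [-0.142, -3.137, 0.003]
ft_force: [0.4, -0.1, 1.3]
grip_width: 0.018
time: 2.6
position: [0.4259, 0.1953, 0.3014]
tool_rot: [-0.145, -3.137, 0.001]
ft_force: [-0.3, 0.3, -0.6]
grip_width: 0.002
t 2.6 tcp st [166.4 188.2 301.4] tool x,y in st [0.003 1.    0.001] [ 1.    -0.003 -0.001] F st [ 0.3  0.4 -0.6] w 0.0Traceback (most recent call last):
  File "<stdin>", line 4, in <module>
    return umr_minimum(a, axis, None, out, keepdims, initial, where)
ValueError: zero-size array to reduction operation minimum which has no identity
```

View pics/w1.png

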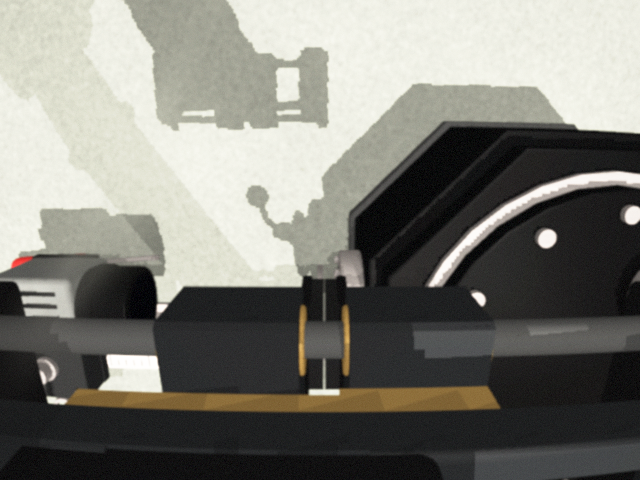

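```bash
python3 - <<'E'
from h import *
for n in("top","side"):
    W=st(cloud(n,np.load(f"pics/{n}_d0.npy")));im=cv2.imread(f"pics/{n}0.png")
    m=(W[...,0]>110)&(W[...,0]<170)&(W[...,2]>185)&(W[...,2]<260)&(W[...,1]>20)&(W[...,1]<150)
    v,u=np.nonzero(m);P=W[m];print(n,len(P))
    if len(P):print(u.min(),u.max(),v.min(),v.max(),P.min(0).round(),P.max(0).round(),P.mean(0).round(1))
    k=m&(im.max(2)<60);P=W[k];print("dark",len(P),P.mean(0).round(1) if len(P) else "",P.std(0) if len(P) else "")
    c=(200,250) if n=="top" else (280,150)
    cr=im[c[1]-50:c[1]+50,c[0]-50:c[0]+50] if n=="side" else im[200:300,150:250]
    cv2.imwrite(f"pics/c_{n}.png",cv2.resize(cr,(390,390)))
cv2.imwrite("pics/c.png",np.hstack([cv2.imread("pics/c_top.png"),cv2.imread("pics/c_side.png")]))
E
```

```text
top 153
184 196 244 261 [128.  80. 185.] [170. 129. 246.] [143.8 108.8 221.8]
dark 95 [137.5 118.7 236.7] [5.81452537 5.77051829 4.96467757]
side 165
262 282 134 153 [125.  80. 185.] [168. 126. 245.] [136.8 108.7 221.2]
dark 109 [132.8 115.1 232.8] [5.0076339  6.20510335 6.10310185]
```

View pics/c.png

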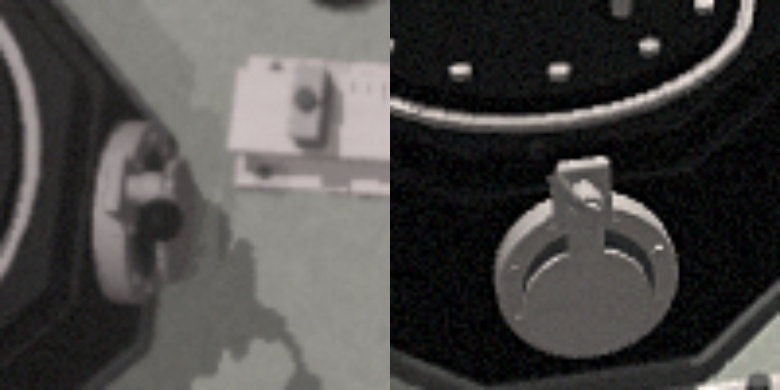

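```bash
python3 -m jog '[[[0,-0.35,-0.4,0,0],[0,-0.35,-0.3,0,0],[0,0,0,0.5,0],[0,0,0,0.6,0],[0,0,0,0.6,0],[0,0,0,0.5,0],[0,0,0,0,0]]]'; python3 -c "from h import *;tcp()"
```

```text
time: 3.52
position: [0.4498, 0.1676, 0.2127]
tool_rot: [-0.138, -3.135, 0.002]
ft_force: [0.6, -0.3, -0.1]
grip_width: 0.009
t 3.52 tcp st [140.9 162.  212.7] tool x,y in st [-0.001  1.     0.004] [ 1.     0.001 -0.002] F st [-0.3 -0.6 -0.1] w 0.01
```

```bash
python3 -m jog '[[[0,-0.3,0,0,0],[0,-0.25,0,0,0],[0,-0.25,0,0,0],[0,-0.25,0,0,0],[0,-0.25,0,0,0],[0,-0.25,0,0,0],[0,-0.25,0,0,0],[0,-0.25,0,0,0],[0,-0.15,0,0,0],[0,0,0,0,0]]]'; python3 -c "from h import *;tcp()"
```

```text
time: 4.78
position: [0.5379, 0.1592, 0.2123]
tool_rot: [-0.139, -3.134, 0.003]
ft_force: [-5.8, -1.3, -4.7]
grip_width: 0.007
t 4.78 tcp st [140.4  73.4 212.3] tool x,y in st [-0.     1.     0.005] [ 1.     0.    -0.002] F st [-1.8  5.7 -4.7] w 0.01
```

```bash
for i in 1; do python3 -m jog '[[[0,-0.12,0,0,0],[0,-0.1,0,0,0],[0,0,0,0,0]]]'; done; python3 -m jog '[[[0,-0.05,0,0,0],[0,-0.05,0,0,0],[0,0,0,0,0]]]'; python3 -c "from h import *;tcp()"
```

```text
time: 5.15
position: [0.544, 0.1587, 0.2107]
tool_rot: [-0.138, -3.127, 0.004]
ft_force: [-9.5, 0.1, -7.0]
grip_width: 0.001
time: 5.52
position: [0.5447, 0.1587, 0.2102]
tool_rot: [-0.136, -3.12, 0.005]
ft_force: [-18.3, 0.9, -4.2]
grip_width: 0.005
t 5.53 tcp st [140.4  66.7 210.2] tool x,y in st [-0.002  1.     0.018] [ 1.     0.002 -0.004] F st [-0.7 18.3 -4.2] w 0.0
```

```bash
python3 -m jog '[[[0,0.3,0,0,0],[0,0.4,0,0,0],[0,0.3,0,-0.2,0],[0,0,0,-0.6,0],[0,0,-0.2,-0.3,0],[0,0,-0.6,0,0],[0,-0.2,-0.7,0,0],[0,-0.2,-0.7,0,0],[0,-0.2,-0.7,0,0],[0,-0.2,-0.7,0,0]]]'
python3 -m jog '[[[0,-0.2,-0.7,0,0],[0,-0.2,-0.7,0,0],[0,-0.2,-0.7,0,0],[0,-0.2,-0.7,0,0],[0,-0.2,-0.7,0,0],[0,-0.2,-0.7,0,0],[0,-0.2,-0.7,0,0],[0,-0.2,-0.7,0,0],[0,-0.1,-0.6,0,0],[0,0,0,0,0]]]'
python3 - <<'E'
from h import *
s=tcp()
for n in("top","side"):
    im,d=eyes.get_image(n);cv2.imwrite(f"pics/{n}1.png",im[:,:,::-1]);W=st(cloud(n,d))
    m=(W[...,0]>115)&(W[...,0]<158)&(W[...,2]>195)&(W[...,2]<260)&(W[...,1]>10)&(W[...,1]<150)&(im.max(2)<60)
    P=W[m];print(n,len(P),P.mean(0).round(1) if len(P) else "")
    m=(W[...,2]>79)&(W[...,2]<91)&(W[...,1]>-45)&(W[...,1]<45)&(W[...,0]<0)&(W[...,0]>-220)
    P=W[m];print("block",np.percentile(P,[2,98],0).round(1))
    m=(W[...,2]>93)&(W[...,2]<150)&(W[...,1]>-90)&(W[...,1]<25)&(W[...,0]<-100)&(W[...,0]>-195)
    P=W[m];print("lever",np.percentile(P,[1,50,99],0).round(1))
    P=W[m&(im.max(2)<60)&(W[...,1]<-35)];print("ball",len(P),P.mean(0).round(1) if len(P) else "")
a,b=cv2.imread("pics/top1.png")[170:330,140:400],cv2.imread("pics/side1.png")[120:340,200:420]
cv2.imwrite("pics/c2.png",np.hstack([cv2.resize(a,(400,246)),cv2.resize(b,(400,400))[:246]]) if 0 else np.hstack([cv2.copyMakeBorder(cv2.resize(a,(400,246)),0,154,0,0,0),cv2.resize(b,(400,400))]))
E
```

```text
time: 6.78
position: [0.5305, 0.0122, 0.2578]
tool_rot: [-0.143, -3.137, 0.001]
ft_force: [0.7, 0.2, 0.0]
grip_width: 0.009
time: 8.02
position: [0.5746, -0.2418, 0.2579]
tool_rot: [-0.15, -3.136, 0.003]
ft_force: [-0.8, 0.8, -0.4]
grip_width: 0.004
t 8.03 tcp st [-255.8    1.3  257.9] tool x,y in st [0.007 1.    0.002] [ 1.    -0.007 -0.002] F st [ 0.7  0.8 -0.4] w 0.0
top 76 [138.   47.6 224.4]
block [[-134.5  -37.    81.1]
 [-104.1   27.8   90.8]]
lever [[-154.5  -66.4   93.1]
 [-145.2  -54.6  128. ]
 [-108.9   16.4  137.1]]
ball 39 [-145.8  -55.3  129.3]
side 106 [133.2  43.7 219.6]
block [[-195.6  -37.7   80.4]
 [-106.7   39.5   89.8]]
lever [[-162.7  -69.    94.2]
 [-152.4  -26.5  108.3]
 [-140.    12.8  131.6]]
ball 93 [-153.5  -57.9  125.5]
```

View pics/c2.png

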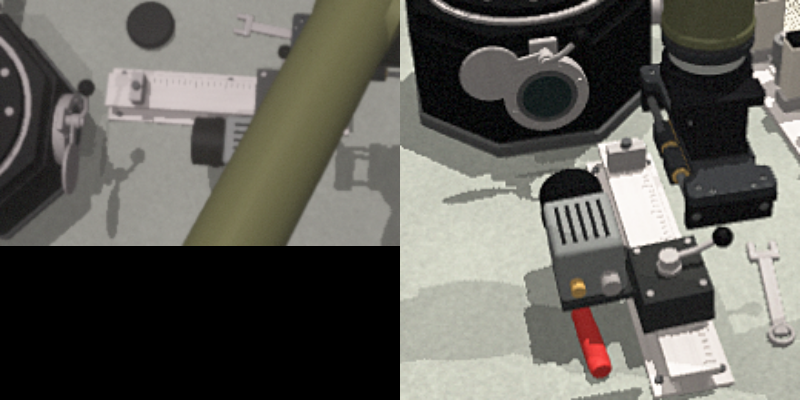

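```bash
python3 - <<'E'
from h import *
for n in("top","side"):
    W=st(cloud(n,np.load(f"pics/{n}_d0.npy")))
    m=(np.hypot(W[...,0]+150,W[...,1])<22)&(W[...,2]>90)
    print(n,np.sort(W[m][:,2])[::-1][[0,3,6,10,20]].round(),W[m].mean(0).round(1))
    m=(np.hypot(W[...,0]+150,W[...,1])<85)&(W[...,2]>105)&(W[...,1]<-40);print(W[m].mean(0),np.percentile(W[m][:,2],98))
E
```

```text
top [116. 113. 111. 111. 109.] [-148.3    1.2  103.1]
[-147.55628704  -54.90657261  126.00032321] 133.83222501334154
side [110. 109. 109. 108. 107.] [-154.1   -1.3  101.8]
[-153.15345447  -56.59234173  122.30852146] 131.6361892712357
```

```bash
python3 -m jog '[[[0,-0.08,0,0.5,0],[0,0,0,0.8,0],[0,0,0,0.8,0],[0,0,0,0.8,0],[0,0,0,0.7,0],[0,0,0,0.6,0],[0,0,0,0.5,0],[0,0,0,0.2,0],[0,0,0,0,0]]]'; python3 -c "from h import *;tcp()"
```

```text
time: 9.25
position: [0.58, -0.2375, 0.0621]
tool_rot: [-0.139, -3.138, -0.0]
ft_force: [-0.1, 0.1, 0.1]
grip_width: 0.002
t 9.25 tcp st [-251.1   -3.7   62.1] tool x,y in st [-0.     1.     0.001] [1. 0. 0.] F st [0.1 0.1 0.1] w 0.0
```

```bash
python3 -m jog '[[[0,0.05,0.3,0,0],[0,0,0.3,0,0],[0,0,0.2,0,0],[0,0,0.1,0,0],[0,0,0.1,0,0],[0,0,0.1,0,0],[0,0,0.15,0,0],[0,0,0.15,0,0],[0,0,0.15,0,0],[0,0,0.15,0,0]]]'; python3 -c "from h import *;tcp()"
```

```text
time: 10.5
position: [0.5845, -0.1742, 0.0635]
tool_rot: [0.144, 3.136, -0.009]
ft_force: [0.4, -7.5, 1.5]
grip_width: 0.006
t 10.5 tcp st [-187.6   -2.5   63.5] tool x,y in st [ 0.003  1.    -0.003] [ 1.    -0.003 -0.005] F st [-7.4 -1.   1.5] w 0.01
```

```bash
python3 -m jog '[[[0,0,0.15,0,0],[0,0,0.15,0,0],[0,0,0.15,0,0],[0,0,0.15,0,0],[0,0,0.15,0,0]]]'; python3 - <<'E'
from h import *
tcp()
im,d=eyes.get_image("side");W=st(cloud("side",d))
m=(W[...,2]>79)&(W[...,2]<91)&(W[...,1]>-45)&(W[...,1]<45)&(W[...,0]<80)&(W[...,0]>-240)
print("block",np.percentile(W[m],[2,98],0).round(1))
E
```

```text
time: 11.12
position: [0.5872, -0.1443, 0.0634]
tool_rot: [0.144, 3.136, -0.008]
ft_force: [0.7, -7.5, 1.1]
grip_width: 0.004
t 11.12 tcp st [-157.6   -2.6   63.4] tool x,y in st [ 0.003  1.    -0.003] [ 1.    -0.003 -0.005] F st [-7.4 -1.4  1.1] w 0.0
block [[-150.6   17.5   79.5]
 [ -61.    40.7   88.6]]
```

```bash
python3 -m jog '[[[0,0,0.15,0,0],[0,0,0.15,0,0],[0,0,0.15,0,0],[0,0,0.15,0,0],[0,0,0.15,0,0],[0,0,0.15,0,0],[0,0,0.15,0,0],[0,0,0.15,0,0],[0,0,0.15,0,0],[0,0,0.15,0,0]]]'; python3 -c "from h import *;tcp()"; python3 -m jog '[[[0,0,0.15,0,0],[0,0,0.15,0,0],[0,0,0.15,0,0],[0,0,0.15,0,0],[0,0,0.15,0,0],[0,0,0.15,0,0],[0,0,0.1,0,0],[0,0,0.1,0,0],[0,0,0.1,0,0],[0,0,0,0,0]]]'; python3 -c "from h import *;tcp()"
```

```text
time: 12.42
position: [0.5926, -0.0844, 0.0633]
tool_rot: [0.144, 3.136, -0.008]
ft_force: [0.4, -8.3, 1.7]
grip_width: 0.004
t 12.43 tcp st [-97.5  -2.7  63.3] tool x,y in st [ 0.003  1.    -0.002] [ 1.    -0.003 -0.005] F st [-8.2 -1.1  1.7] w 0.0
time: 13.68
position: [0.5969, -0.0357, 0.063]
tool_rot: [0.143, 3.137, -0.006]
ft_force: [0.4, -6.3, 1.2]
grip_width: 0.005
t 13.68 tcp st [-48.5  -2.6  63. ] tool x,y in st [ 0.002  1.    -0.002] [ 1.    -0.002 -0.004] F st [-6.2 -1.   1.2] w 0.01
```

```bash
python3 -m jog '[[[0,0,0.1,0,0],[0,0,0.1,0,0],[0,0,0.1,0,0],[0,0,0.1,0,0],[0,0,0.1,0,0],[0,0,0.08,0,0]]]'; python3 -c "from h import *;tcp()"; python3 -m jog '[[[0,0,0.05,0,0],[0,0,0.05,0,0]]]';python3 - <<'E'
from h import *
tcp()
im,d=eyes.get_image("side");W=st(cloud("side",d))
m=(W[...,2]>79)&(W[...,2]<91)&(W[...,1]>-45)&(W[...,1]<45)&(W[...,0]<130)&(W[...,0]>-240)
print("block",np.percentile(W[m],[2,50,98],0).round(1))
E
```

```text
time: 14.42
position: [0.599, -0.0135, 0.0631]
tool_rot: [0.144, 3.137, -0.007]
ft_force: [-0.3, -7.3, 1.2]
grip_width: 0.005
t 14.43 tcp st [-26.2  -2.7  63.1] tool x,y in st [ 0.003  1.    -0.002] [ 1.    -0.003 -0.005] F st [-7.3 -0.4  1.2] w 0.0
time: 14.68
position: [0.5993, -0.0096, 0.0631]
tool_rot: [0.144, 3.137, -0.007]
ft_force: [1.5, -7.9, 0.6]
grip_width: 0.009
t 14.68 tcp st [-22.4  -2.7  63.1] tool x,y in st [ 0.003  1.    -0.002] [ 1.    -0.003 -0.005] F st [-7.8 -2.2  0.6] w 0.01
block [[-16.3  16.9  79.9]
 [ 23.2  30.7  84.4]
 [ 72.1  40.8  88. ]]
```

```bash
python3 -m jog '[[[0,0,0.05,0,0],[0,0,0.05,0,0],[0,0,0.05,0,0]]]'; python3 -m jog '[[[0,0,0.05,0,0],[0,0,0.05,0,0]]]';  python3 -m jog '[[[0,0,0.05,0,0],[0,0,0,0,0]]]'; python3 -c "from h import *;tcp()"
```

```text
time: 15.1
position: [0.5999, -0.0037, 0.0631]
tool_rot: [0.144, 3.137, -0.007]
ft_force: [0.7, -7.0, 0.5]
grip_width: 0.006
time: 15.35
position: [0.5999, -0.0031, 0.0632]
tool_rot: [0.146, 3.137, -0.014]
ft_force: [0.0, -13.7, 2.3]
grip_width: -0.0
time: 15.6
position: [0.5997, -0.0031, 0.0631]
tool_rot: [0.149, 3.137, -0.017]
ft_force: [-1.0, -15.7, 3.7]
grip_width: 0.004
t 15.6 tcp st [-15.8  -2.5  63.1] tool x,y in st [ 0.006  1.    -0.001] [ 1.    -0.006 -0.011] F st [-15.7  -0.4   3.7] w 0.0
```

```bash
python3 -m jog '[[[0,0,-0.3,0,0],[0,0,-0.6,0,0],[0,0,-0.4,-0.3,0],[0,0,0,-0.8,0],[0,-0.2,0,-0.8,0],[0,-0.5,0.1,-0.4,0],[0,-0.5,0.3,0,0],[0,-0.3,0.4,0,0],[0,0,0.2,0,0],[0,0,0,0,0]]]'; python3 - <<'E'
from h import *
tcp()
for n in("side","top"):
    im,d=eyes.get_image(n);W=st(cloud(n,d));cv2.imwrite(f"pics/{n}2.png",im[:,:,::-1])
    m=(W[...,2]>79)&(W[...,2]<91)&(abs(W[...,1])<45)&(W[...,0]<83)&(W[...,0]>-240)
    print(n,"block",np.percentile(W[m],[2,98],0).round(1))
    m=(W[...,2]>100)&(W[...,2]<135)&(W[...,1]<-45)&(W[...,1]>-85)&(W[...,0]<80)&(W[...,0]>15)&(im.max(2)<60)
    print("ball",m.sum(),W[m].mean(0))
    m=(W[...,2]>110)&(W[...,2]<160)&(W[...,1]<135)&(W[...,1]>60)&(W[...,0]<200)&(W[...,0]>90)&(im.max(2)<60)
    if m.sum():print("hood front",np.percentile(W[m][:,0],[2,50,98]))
a,b=cv2.imread("pics/top2.png")[170:330,140:400],cv2.imread("pics/side2.png")[120:320,220:420]
cv2.imwrite("pics/c3.png",np.hstack([cv2.copyMakeBorder(cv2.resize(a,(400,246)),0,154,0,0,0),cv2.resize(b,(400,400))]))
E
```

```text
time: 16.85
position: [0.6579, -0.0094, 0.1541]
tool_rot: [-0.137, -3.137, -0.001]
ft_force: [0.3, -0.4, 1.0]
grip_width: 0.003
t 16.85 tcp st [-16.9 -61.  154.1] tool x,y in st [-0.002  1.     0.001] [1.    0.002 0.   ] F st [-0.4 -0.3  1. ] w 0.0
side block [[ -9.4 -37.3  80. ]
 [ 79.   39.8  89.7]]
ball 58 [ 34.96764495 -55.56697134 124.48084082]
hood front [ 95.80576839 153.25633598 182.33492652]
top block [[ -6.6 -36.   79.9]
 [ 27.   41.3  90.2]]
ball 0 [nan nan nan]
hood front [157.51370792 163.57452192 179.99612548]<stdin>:8: RuntimeWarning: Mean of empty slice.
  ret = um.true_divide(
```

View pics/c3.png

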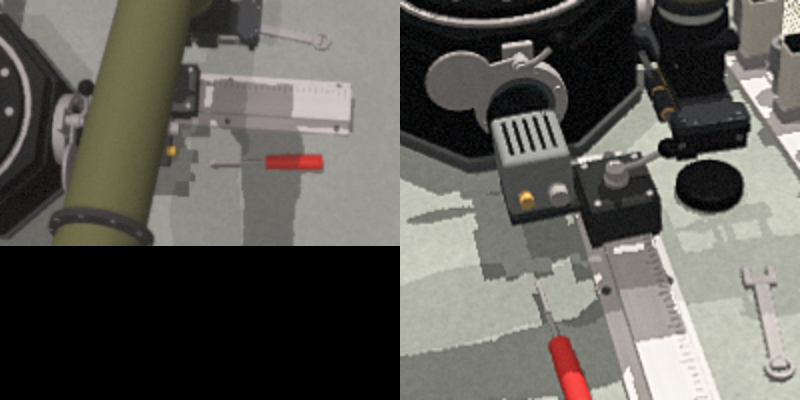

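```bash
python3 -m jog '[[[0,0,0,0.4,0],[0,0,0,0.5,0],[0,0,0.2,0.2,0],[0,0,0.4,0,0],[0,0,0.2,0,0],[0,0.03,0.2,0,0],[0,0.05,0.2,0,0],[0,0.1,0.2,0,0],[0,0.1,0.2,0,0],[0,0,0,0,0]]]'; python3 -c "from h import *;tcp()"
```

```text
time: 18.2
position: [0.6526, 0.0556, 0.1105]
tool_rot: [-0.137, -3.138, -0.002]
ft_force: [0.6, 0.2, -0.5]
grip_width: 0.006
t 18.2 tcp st [ 47.4 -50.  110.5] tool x,y in st [-0.002  1.     0.001] [1.    0.002 0.001] F st [ 0.3 -0.5 -0.5] w 0.01
```

```bash
python3 -m jog '[[[0,0.07,0.15,0,0],[0,0.08,0.15,0,0],[0,0.05,0.05,0,0],[0,0,0,0,0]]]'; python3 - <<'E'
from h import *
tcp()
for n in("side",):
    im,d=eyes.get_image(n);W=st(cloud(n,d));cv2.imwrite(f"pics/{n}3.png",im[:,:,::-1])
    m=(W[...,2]>112)&(W[...,2]<135)&(W[...,1]<-15)&(W[...,1]>-85)&(W[...,0]<125)&(W[...,0]>68)&(im.max(2)<60)
    print("ball",m.sum(),W[m].mean(0))
cv2.imwrite("pics/c4.png",cv2.resize(im[120:320,220:420,::-1],(500,500)))
E
```

```text
time: 18.7
position: [0.6462, 0.0691, 0.1106]
tool_rot: [-0.139, -3.138, -0.001]
ft_force: [0.3, -1.1, -0.1]
grip_width: 0.007
t 18.7 tcp st [ 60.2 -42.5 110.6] tool x,y in st [-0.  1.  0.] [1. 0. 0.] F st [-1.1 -0.4 -0.1] w 0.01
ball 5 [ 82.04838405 -30.9086405  121.09680032]
```

View pics/c4.png

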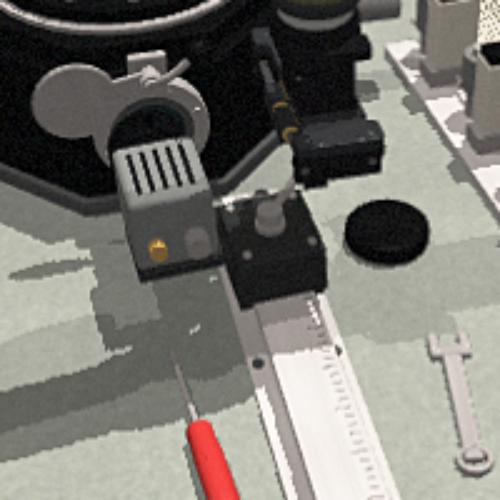

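```bash
python3 -m jog '[[[0,0,-0.3,0,0],[0,-0.2,-0.25,0,0],[0,-0.5,0,0,0],[0.5,-0.35,0,0,0],[1,0,0,0,0],[1,0,0,0,0],[1,0,0,0,0],[1,0,0,0,0],[1,0,0,0,0]]]'; python3 -c "from h import *;tcp()"
```

```text
time: 19.88
position: [0.6861, 0.0433, 0.1107]
tool_rot: [0.139, 3.138, 0.0]
ft_force: [-0.7, 0.7, -0.4]
grip_width: 0.606
t 19.88 tcp st [ 38.  -84.5 110.7] tool x,y in st [-0.  1. -0.] [1. 0. 0.] F st [ 0.6  0.8 -0.4] w 0.61
```

```bash
python3 -m jog '[[[1,0,0,0,0],[1,0,0,0,0],[1,0,0,0,0],[1,0,0,0,0],[1,0.3,0,0,0],[1,0.2,0,0,0],[1,0.15,0.05,0,0],[1,0.15,0.05,0,0],[1,0.15,0.05,0,0],[1,0.1,0.03,0,0]]]'; python3 -c "from h import *;tcp()"
```

```text
time: 21.12
position: [0.6476, 0.0589, 0.1115]
tool_rot: [0.136, 3.132, 0.009]
ft_force: [8.1, 6.6, -1.3]
grip_width: 1.004
t 21.12 tcp st [ 50.1 -44.7 111.5] tool x,y in st [-0.002  1.    -0.006] [1.    0.002 0.006] F st [ 7.3 -7.4 -1.3] w 1.0
```

```bash
python3 -m jog '[[[1,-0.3,0,0,0],[1,-0.5,0,0,0],[1,-0.5,-0.3,0,0],[1,0,0,0,0]]]'; python3 - <<'E'
from h import *
tcp()
for n in("side","top"):
    im,d=eyes.get_image(n);W=st(cloud(n,d));cv2.imwrite(f"pics/{n}4.png",im[:,:,::-1])
    m=(W[...,2]>79)&(W[...,2]<91)&(abs(W[...,1])<45)&(W[...,0]<83)&(W[...,0]>-240)
    print(n,"block",np.percentile(W[m],[2,98],0).round(1))
    m=(W[...,2]>112)&(W[...,2]<135)&(W[...,1]<-15)&(W[...,1]>-70)&(W[...,0]<125)&(W[...,0]>58)&(im.max(2)<60)
    print("ball",m.sum(),W[m].mean(0) if m.sum() else "")
im=cv2.imread("pics/side4.png")
cv2.imwrite("pics/c5.png",cv2.resize(im[150:290,260:430],(780,642))[:600])
E
```

```text
time: 21.62
position: [0.6964, 0.0347, 0.1102]
tool_rot: [-0.144, -3.138, 0.004]
ft_force: [0.1, 0.3, 0.1]
grip_width: 1.0
t 21.62 tcp st [ 30.4 -95.4 110.2] tool x,y in st [0.003 1.    0.   ] [ 1.    -0.003 -0.002] F st [ 0.3 -0.1  0.1] w 1.0
side block [[-10.1 -37.5  80. ]
 [ 79.2  40.   89.8]]
ball 67 [ 86.46444652 -24.38038644 123.8455708 ]
top block [[ -6.2 -36.2  80.1]
 [ 80.4  42.   90.5]]
ball 0
```

View pics/c5.png

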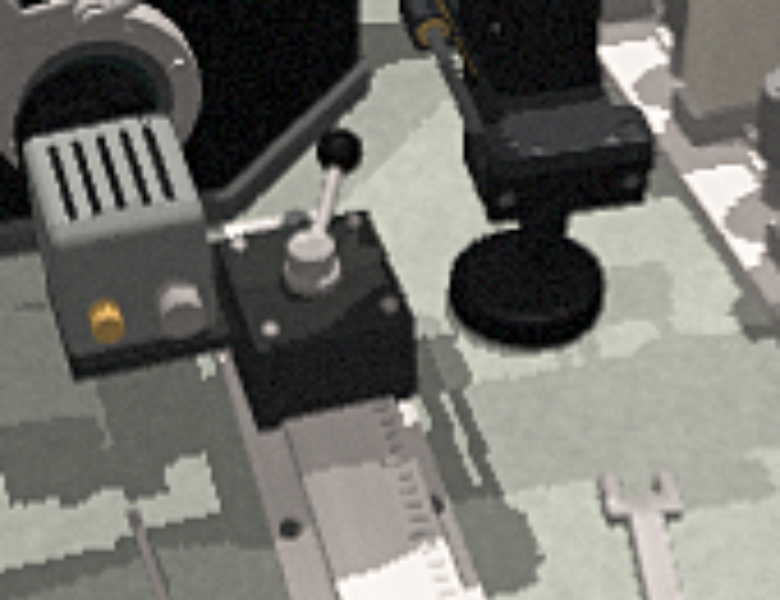

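```bash
python3 -m jog '[[[0,0,-0.2,-0.5,0],[0,0,-0.7,-0.5,0],[0,0.2,-0.7,-0.2,0],[0,0.7,-0.65,0,0],[0,0.7,0,0,0],[0,0.6,0,0,0],[0,0.12,0,0,0],[0,0,0,0,0],[0,0,0,0,0]]]'; python3 -c "from h import *;tcp()"
```

```text
time: 22.85
position: [0.596, -0.0445, 0.1588]
tool_rot: [0.14, 3.138, -0.001]
ft_force: [-0.3, 0.4, 0.1]
grip_width: 0.064
t 22.85 tcp st [-57.4  -2.5 158.8] tool x,y in st [ 0.     1.    -0.001] [ 1. -0. -0.] F st [0.3 0.3 0.1] w 0.06
```

```bash
python3 -m jog '[[[0,0,0,0.5,0],[0,0,0,0.7,0],[0,0,0,0.7,0],[0,0,0.2,0.3,0],[0,0,0.4,0,0],[0,0,0.25,0,0],[0,0,0.1,0,0],[0,0,0,0,0]]]'; python3 -c "from h import *;tcp()"; python3 -m jog '[[[0,0,0.05,0,0],[0,0,0.05,0,0],[0,0,0,0,0]]]';python3 -c "from h import *;tcp()"
```

```text
time: 23.85
position: [0.5993, -0.0056, 0.0713]
tool_rot: [0.138, 3.137, 0.001]
ft_force: [0.4, -0.5, -0.3]
grip_width: 0.009
t 23.85 tcp st [-18.4  -2.3  71.3] tool x,y in st [-0.001  1.    -0.001] [1.    0.001 0.   ] F st [-0.5 -0.4 -0.3] w 0.01
time: 24.22
position: [0.5992, -0.0032, 0.0708]
tool_rot: [0.141, 3.138, -0.001]
ft_force: [-0.3, -1.9, 2.1]
grip_width: 0.007
t 24.23 tcp st [-16.   -2.   70.8] tool x,y in st [ 0.001  1.    -0.   ] [ 1.    -0.001 -0.001] F st [-1.9  0.1  2.1] w 0.01
```

```bash
python3 -m jog '[[[0,0,0.05,0,0],[0,0,0.03,0,0],[0,0,0,0,0]]]';python3 -c "from h import *;tcp()"
```

```text
time: 24.6
position: [0.5992, -0.003, 0.0709]
tool_rot: [0.143, 3.138, -0.007]
ft_force: [-1.6, -6.8, 1.9]
grip_width: 0.006
t 24.6 tcp st [-15.8  -2.1  70.9] tool x,y in st [ 0.002  1.    -0.   ] [ 1.    -0.002 -0.004] F st [-6.9  1.   1.9] w 0.01
```

```bash
python3 -m jog '[[[0,0,-0.4,0,0],[0,0,-0.6,-0.2,0],[0,0,0,-0.7,0],[0,-0.2,0,-0.7,0],[0,-0.6,0,-0.65,0],[0,-0.6,0.2,0,0],[0.5,-0.42,0.7,0,0],[1,0,0.8,0,0],[1,0,0.7,0,0],[1,0,0,0,0]]]'; python3 -m jog '[[[1,0,0,0,0],[1,0,0,0,0],[1,0,0,0,0],[1,0,0,0,0],[1,0,0,0,0]]]'; python3 -c "from h import *;tcp()"
```

```text
time: 25.85
position: [0.6767, 0.0544, 0.1598]
tool_rot: [-0.131, -3.138, -0.004]
ft_force: [-0.7, 0.3, 0.7]
grip_width: 0.372
time: 26.48
position: [0.6769, 0.0502, 0.1606]
tool_rot: [0.14, 3.138, 0.0]
ft_force: [-0.1, -0.7, 0.1]
grip_width: 0.94
t 26.48 tcp st [ 44.1 -74.7 160.6] tool x,y in st [ 0.  1. -0.] [ 1. -0.  0.] F st [-0.7 -0.   0.1] w 0.94
```

```bash
python3 -m jog '[[[1,0,0,0.5,0],[1,0,0,0.5,0],[1,0,0,0.22,0],[1,0.2,0,0,0],[1,0.25,0,0,0],[1,0.15,0,0,0],[1,0.1,0,0,0],[1,0.1,0,0,0],[1,0,0,0,0]]]'; python3 -c "from h import *;tcp()"
```

```text
time: 27.6
position: [0.6457, 0.054, 0.1125]
tool_rot: [0.139, 3.136, 0.002]
ft_force: [2.0, 1.3, 1.4]
grip_width: 0.999
t 27.6 tcp st [ 45.1 -43.3 112.5] tool x,y in st [-0.001  1.    -0.002] [1.    0.001 0.001] F st [ 1.4 -1.9  1.4] w 1.0
```

```bash
python3 -m jog '[[[1,0.1,0,0,0],[1,0.08,0,0,0],[1,0,0,0,0]]]'; python3 -c "from h import *;tcp()";python3 -m jog '[[[1,0.08,0,0,0],[1,0.05,0,0,0],[1,0,0,0,0]]]'; python3 -c "from h import *;tcp()"
```

```text
time: 27.98
position: [0.6372, 0.0534, 0.1116]
tool_rot: [-0.14, -3.137, 0.001]
ft_force: [0.7, 0.3, 0.3]
grip_width: 1.001
t 27.98 tcp st [ 43.8 -34.9 111.6] tool x,y in st [0.    1.    0.001] [ 1. -0. -0.] F st [ 0.3 -0.6  0.3] w 1.0
time: 28.35
position: [0.6323, 0.0542, 0.1117]
tool_rot: [-0.139, -3.138, 0.0]
ft_force: [0.3, 0.1, -0.0]
grip_width: 0.996
t 28.35 tcp st [ 44.1 -29.9 111.7] tool x,y in st [-0.     1.     0.001] [ 1.  0. -0.] F st [ 0.1 -0.3 -0. ] w 1.0
```

```bash
python3 - <<'E'
from h import *
im,d=eyes.get_image("side");W=st(cloud("side",d));cv2.imwrite("pics/side5.png",im[:,:,::-1])
m=(W[...,2]>112)&(W[...,2]<135)&(W[...,1]<25)&(W[...,1]>-70)&(W[...,0]<125)&(W[...,0]>58)
print("ball",m.sum(),W[m].mean(0))
im2,_=eyes.get_image("wrist")
a=cv2.resize(im[150:290,260:430,::-1],(400,330));b=cv2.resize(im2[:,:,::-1],(400,300))
cv2.imwrite("pics/c6.png",np.hstack([a,cv2.copyMakeBorder(b,0,30,0,0,0)]))
E
```

```text
ball 76 [ 90.61031584  -6.40183323 121.91846091]
```

View pics/c6.png

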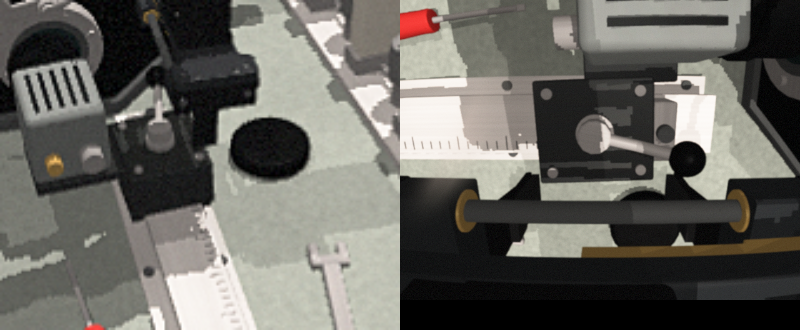

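```bash
python3 -m jog '[[[1,0.08,0,0,0],[1,0.05,0,0,0],[1,0,0,0,0]]]';python3 -c "from h import *;tcp()";python3 -m jog '[[[1,0.05,0,0,0],[1,0.05,0,0,0],[1,0,0,0,0]]]';python3 -c "from h import *;tcp()"
```

```text
time: 28.82
position: [0.628, 0.0547, 0.112]
tool_rot: [0.14, 3.137, 0.0]
ft_force: [3.2, 0.9, -1.4]
grip_width: 0.999
t 28.82 tcp st [ 44.3 -25.6 112. ] tool x,y in st [ 0.     1.    -0.002] [ 1. -0.  0.] F st [ 1.1 -3.1 -1.4] w 1.0
time: 29.2
position: [0.627, 0.0545, 0.1126]
tool_rot: [0.142, 3.13, -0.0]
ft_force: [11.6, 0.3, -4.0]
grip_width: 1.003
t 29.2 tcp st [ 44.  -24.6 112.6] tool x,y in st [ 0.002  1.    -0.008] [ 1.    -0.002  0.   ] F st [  1.3 -11.5  -4. ] w 1.0
```

```bash
python3 -m jog '[[[1,-0.3,0,0,0],[1,-0.6,0,0,0],[1,-0.6,0,-0.3,0],[1,0,0,-0.8,0],[1,0,0,-0.8,0],[1,0,-0.5,-0.8,0],[1,0,-0.7,-0.5,0],[1,0,-0.7,0,0],[1,0,-0.7,0,0],[1,0,0,0,0]]]'; python3 - <<'E'
from h import *
s=tcp()
for n in("side","wrist","top"):
    im,d=eyes.get_image(n);W=st(cloud(n,d,s));cv2.imwrite(f"pics/{n}7.png",im[:,:,::-1])
    m=(W[...,2]>100)&(W[...,2]<135)&(W[...,1]<25)&(W[...,1]>-40)&(W[...,0]<125)&(W[...,0]>84)&(im.max(2)<70)
    if m.sum():
        P=W[m];c=P.mean(0);print(n,"ball",m.sum(),c.round(1),"mid",((P.min(0)+P.max(0))/2).round(1))
    m=(W[...,2]>79)&(W[...,2]<91)&(abs(W[...,1])<45)&(W[...,0]<83)&(W[...,0]>-60)
    if m.sum():print("block",np.percentile(W[m],[2,98],0).round(1))
    m=(W[...,0]>115)&(W[...,0]<158)&(W[...,2]>195)&(W[...,2]<260)&(W[...,1]>10)&(W[...,1]<150)&(im.max(2)<60)
    if m.sum():print("cover",W[m].mean(0).round(1))
a=cv2.resize(cv2.imread("pics/side7.png")[130:290,240:440],(400,320));b=cv2.resize(cv2.imread("pics/wrist7.png"),(400,320));
cv2.imwrite("pics/c7.png",np.hstack([a,b]))
E
```

```text
time: 30.45
position: [0.6728, -0.0574, 0.2397]
tool_rot: [-0.147, -3.136, 0.002]
ft_force: [-0.5, 0.1, 0.1]
grip_width: 0.999
t 30.45 tcp st [-63.4 -80.1 239.7] tool x,y in st [0.005 1.    0.002] [ 1.    -0.005 -0.001] F st [0.1 0.5 0.1] w 1.0
side ball 73 [ 93.5  -4.3 122.8] mid [ 96.   -4.8 121.2]
block [[ -9.4 -37.3  79.9]
 [ 78.2  40.1  89.7]]
cover [133.   43.9 219.6]
wrist ball 863 [ 93.4  -3.1 124.6] mid [ 95.6  -3.2 122.5]
block [[ -8.2 -34.4  82.4]
 [ 78.2  42.1  89.3]]
block [[-7.6 -7.1 80.2]
 [-1.  40.5 89.2]]
cover [137.9  47.8 224.4]
```

View pics/c7.png

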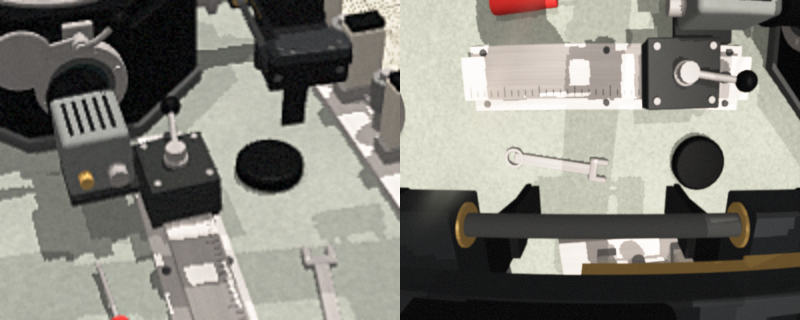

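```bash
python3 -c "from bench import job;print(job.close_job())"
```

```text
the job is handed in; nothing more can be done
None
```

The cover, carriage and clamp were moved in the order asked, and the job was handed in at about 31 s with the arm clear of everything.

- **Cover:** I pushed the ball towards -y until it met a hard stop at about 18 N. The last images put the ball at station y ≈ 44–48 mm, z ≈ 220–224 mm. The full-open position is y = 44 mm, z = 215 mm.
- **Carriage:** I pushed the block about 2–3 mm off the centre line until it stopped at the end stop, with the force rising to about 16 N. While sliding it took 6–8 N, more than the 1–3 N you gave, but it never jammed.
- **Clamp:** It took two pushes to bring the lever to its stop, where it held against about 11.5 N. The ball measured at station y ≈ -3 to -5 mm. Allowing for the camera reading 1–4 mm too far towards +y, that agrees with the locked position of y = -10.5 mm to within a few mm.

**What went wrong:** on the second clamp push, the open finger caught the side of the ball and pressed it backwards (-x) with about 7 N. With the clamp still short of its stop, I backed off and pushed the carriage again. It was solid at the same spot (station x = -15.8 mm), and I then finished the clamp.

**Last checks:** the block's rear read x = -6 to -9 mm (home is -6 mm), which is 1–3 mm of camera scatter. I could not see the gap at the end stop directly. The spanner, cap and screwdriver looked undisturbed; I did not measure the bystanders again.

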